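Hold a drilling jig flush on a sloped board

ROBOT

A 7-joint arm with a two-finger parallel gripper is mounted at the origin on the work surface. World frame = base frame: x ahead of the robot, y to its left, z up, the work surface at z = 0. Lengths are in mm, angles in rad, forces in N, time in s.
With the tool pointing down it reaches from about 400 to 850 mm from the base axis. Payload 10.4 kg.
Tool frame: the origin (TCP) lies on the front face of the gripper's body, between the roots of the fingers; the fingertips stand 73 mm ahead of it and the grasp point (between the pads) lies 54 mm ahead of it; z points along the fingers, y is the direction in which the jaws open and shut (so a half turn about z gives the same grasp; the last joint's range is limited). The gripper opens to 85 mm and grips with 20 to 120 N. Pads are 22 mm wide; open, the fingers measure 114 mm over their backs; the gripper's body (76 mm by 85 mm) begins 54 mm behind the grasp point. The pads swing forward as they close: fully open they stand 13 mm farther back than shut.
Start: joints at [1.315, 0.332, -0.065, 1.46, 0.022, 1.35, -0.088], TCP at [144.207, -608.151, 303.938] pointing down, gripper open.
Joint ranges: [-2.6, 2.6], [-0.5, 2.12], [-1.47, 1.34], [0.16, 2.42], [-1.27, 4.41], [0.06, 2.06], [-2.6, 2.6]. Speed limits (rad/s): [2.22, 2.22, 2.79, 2.79, 3.14, 3.14, 3.14].

INTERFACE

Orientations are given as a rotation vector (axis times angle).
In Python, from bench import state, viewer, workorder gives the robot as it stands.
- The arm moves only by the tool apply_moves, never from a script. Its arguments are lists of equal length, an entry for each row: "dp": the shift along the world's x, y, z in mm, a list of three; "angular": the turn, a rotation vector about the world's x, y, z in degrees, a list of three; "fingers": the gripper's target within -1 to 1 (fully open at 1, half-way at 0, shut at -1). In form: {"dp": [[x, y, z], ...], "angular": [[wx, wy, wz], ...], "fingers": [fingers, ...]}. A call has 1 to 20 rows; each row shifts and turns the commanded pose from where the row before left it; what a row does not reach is not made up. A row lasts 1/8 s, in which the tool goes at most 62.5 mm and 10.7 degrees, less where a joint would pass 70% of its speed; a pose out of reach is approached as far as the arm can. A call is refused whole if a number of a shift passes 62.5 or a number of a turn 10.7, either way. A call with a gripper value outside its range is refused whole. The fingers move at their own pace and stop on an object; "grip_force" is the grip in N (left out, the last holds). Time passes only in rows, so rows that do not move let the fingers close. It gives the time, the measured TCP pose, the force and the opening at its end, in the units of the state.
- state(): the state, without advancing time (a new reading comes with each control period).
- viewer.camera(name): name is "scene" or "top" or "wrist"; returns a dict with "pixels" (420x560x3 uint8, red, green, blue), "K" (3x3 intrinsics, pixels), "D" ([k1, k2, p1, p2, k3] as OpenCV has them; the pictures are not rectified), "xyz" and "rotation" of the camera in the world; the wrist camera has in their place "T_tool_cam" (4x4, takes a point from camera to tool coordinates, whose origin is the TCP and whose axes are the flange's). Camera axes: x right, y down, z forward; pixel columns grow to the right and rows downward; lengths in mm; the calibration is good to about 2 mm. A picture is of the moment at which its call begins: read the wrist's pose just before it. There is no depth.
- workorder.close_job(): hands the job in, once; it reports no verdict.
The state is a dict: "time": time; "q": joint angles; "joint_velocities": joint speeds; "effort": joint torques, N m; "tool_pos": TCP position; "eef_rot": TCP orientation; "ft_force": force on the tool from outside, world axes, zero at the start; "torque": the same for the moment, N m; "width": opening from 0.0 (shut) to 1.0 (fully open).
Only numpy, scipy, OpenCV 4.12 (cv2) and the standard library are available. Lean on these libraries where they do the work, as an engineer would, in place of code of your own. Each camera call takes 0.05 s, during which the arm holds its last target.

TASK

Pick up the wooden drilling jig by its handle, put the dowel under it through the hole in the sloped board, and bring it flat against the board with its steel bushing over the pencil cross. Finish while still gripping the jig and pressing it flush on the slope with steady, moderate hand pressure, so that a colleague can drill through the bushing; do not let go. Leave the other things on the bench where they are.

Things in the scene. Friction and masses are not known exactly. Their poses are not given: they have to be found in the camera images.
- jig: Drilling jig of pale wood, about 160 g: base plate 120 (x) x 64 (y) x 10 mm, a handle on top, a dowel underneath. Origin: centre of the plate's underside; z up through the handle, +x towards the dowel end, -x towards the bushing end. Starts level across the cradle's rails, dowel hanging between them, +x pointing roughly away from the robot; lifts straight up.
- cradle: Fixed plywood cradle: base 140 (x) x 90 (y) x 12 mm with two rails along x, 14 mm wide, 40 mm apart between inner faces, tops 48 mm above the bench. Origin: centre of its underside.
- jig_handle (a point): Centre of the jig's handle, a block 46 mm long (x), 22 mm wide (y), from 10 mm (plate top) to 55 mm above the plate's underside, over its middle. This point is 34 mm above the underside: a good place for the pads, closing along the jig's y. Axes as the jig.
- jig_tip (a point): Lower end of the jig's dowel: 10 mm thick, 24 mm long below the plate, its last 5 mm tapered to 5 mm, at x = +33 mm of the jig. Axes as the jig.
- jig_bush (a point): Point on the plate's underside in the middle of the steel guide bushing's bore, x = -42 mm, y = 0 of the jig. The bushing is a ring 19 mm across with a 12 mm bore, standing 4 mm up from the plate. Axes as the jig.
- board: Sloped board of pale wood, 196 mm wide (y), 220 mm up the slope (x), 18 mm thick, on a dark stand fixed to the bench, low edge towards the robot. Origin: middle of the low edge on the upper face, 64 mm above the bench; z = outward normal. Slope 0.20 to 0.44 rad, differs each time; clamped, stays put below 40 N. Steel quadrant bars stand just outside its two sides, up to 165 mm above the bench.
- board_hole (a point): Mouth of the only hole in the board, on its upper face: 15 mm across, straight through the 18 mm board, square to the face, on the centre line 150 mm up from the low edge. Axes are the board's: z outward normal of the face, x straight up the slope, y level across it.
- board_mark (a point): Pencil cross on the board's face, 75 mm straight down the slope from the hole (the same distance as from dowel to bushing on the jig). Axes are the board's.
- fungus: Dried bracket fungus, a brown flat dome 100 mm across, 38 mm tall, loose on the bench; origin under its centre. Leave alone.
- wood_slice: Slice of a branch, 110 mm across, 22 mm thick, lying loose on the bench; origin under its centre. Leave alone.
Things that resemble listed ones, but are neither listed nor needed, are in the scene too. Leave any blue or orange look-alike of the cradle alone.

How it is judged (in metres and radians):
On the way, in this order (a step that is already met when the one before it is completed fails the run):
1. the jig is lifted clear of its cradle in the gripper (height (world z) of jig_tip above 0.06 m and contact force between the fingers and jig above 1 N and contact force between jig and cradle below 0.1 N), for 0.2 s.
2. the dowel's end has entered the hole of the board (x of jig_tip in the frame of board_hole between -0.006 and 0.006 m and y of jig_tip in the frame of board_hole between -0.006 and 0.006 m and z of jig_tip in the frame of board_hole below -0.004 m), for 0.1 s.
At the end, for the whole second after the job is handed in: Dowel through the hole (end 20 mm or more below the face, within 6 mm of the axis), plate flush (within 2 degrees, 3 mm), bushing within 8 mm of the cross along and across the slope, gripper holding the jig (over 3 N) and pressing it on the board with 3 to 40 N, jig at rest (x of jig_tip in the frame of board_hole between -0.006 and 0.006 m and y of jig_tip in the frame of board_hole between -0.006 and 0.006 m and z of jig_tip in the frame of board_hole below -0.02 m and angle between the z axis of jig and the z axis of board_hole, either way round below 0.035 rad and x of jig_bush in the frame of board_mark between -0.008 and 0.008 m and y of jig_bush in the frame of board_mark between -0.008 and 0.008 m and z of jig_bush in the frame of board_mark between -0.003 and 0.003 m and contact force between jig and board between 3 and 40 N and contact force between the fingers and jig above 3 N and linear speed of jig below 0.01 m/s and angular speed of jig below 0.1 rad/s); the arm keeps its last pose, push and grip.
It fails at once if another thing on the bench is moved by more than 20 mm (distance of any of fungus, wood_slice from where it was at the start of the episode above 0.02 m).
It also fails if it takes over 42 s, if anything falls off the work surface, if the arm or the gripper's body presses on something with over 40 N, if the wrist force passes 120 N, or if a joint passes its speed limit or range.

## Working session

There is one attempt and no reset: what is moved stays moved. The work goes in short steps, Python scripts to look and compute and a tool call to move; the robot and the scene stay as the last step left them, time stands still between calls to the robot, and variables do not carry over. Pictures are saved under pics/ and viewed, and the job is handed in when it is done.

Besides the shell and the picture viewer there is one more tool, called after "Call:" in YAML: its name, and indented under it one key for each argument. apply_moves: Moves the arm, as the interface text tells. Its arguments: {"type":"object","properties":{"dp":{"type":"array"},"angular":{"type":"array"},"fingers":{"type":"array"},"grip_force":{"type":"number"}},"required":["dp","angular","fingers"]}

```bash
ls; mkdir -p pics
python3 - <<'E'
from bench import state, viewer
import cv2, numpy as np, pickle
s=state(); print(s)
for n in ["scene","top","wrist"]:
    c=viewer.camera(n); cv2.imwrite(f"pics/{n}0.png",c["pixels"][:,:,::-1]); pickle.dump(c,open(f"pics/{n}0.pkl","wb"))
    print(n,{k:v for k,v in c.items() if k!="pixels"})
E
```

```text
pics
{'time': 0.0, 'q': array([ 1.31544139,  0.33292649, -0.06470862,  1.46094352,  0.02156341,
        1.34988568, -0.08849834]), 'joint_velocities': array([-0.00177632, -0.00061678, -0.00164678,  0.00065774,  0.00108498,
        0.00171777, -0.00020366]), 'effort': array([-6.82681252e-05, -6.25457168e+01,  4.88153100e-02, -3.91597795e+01,
        1.62283774e-02,  1.00103865e-02,  6.99191378e-05]), 'tool_pos': array([ 144.11391014, -607.88239553,  303.08069596]), 'eef_rot': array([-3.11889186e+00, -3.64652367e-01,  3.11636474e-04]), 'ft_force': array([ 0.65843552,  0.47552771, -0.14925582]), 'torque': array([ 0.07888116,  0.03598229, -0.00603922]), 'width': 0.9984650874729176}
scene {'K': array([[410.79162819,   0.        , 278.26773271],
       [  0.        , 410.79162819, 207.79046623],
       [  0.        ,   0.        ,   1.        ]]), 'D': array([0.02646721, 0.        , 0.        , 0.        , 0.        ]), 'xyz': array([1140.09116417,  583.0287151 , 1185.00543735]), 'rotation': array([-0.92049018, -2.65595378,  0.82782349])}
top {'K': array([[463.39820228,   0.        , 284.3
[... 210 characters left out ...]
74477,    2.48375066, 1268.32027817]), 'rotation': array([-2.14742154,  2.13884292, -0.14055652])}
wrist {'K': array([[361.471818  ,   0.        , 281.57743683],
       [  0.        , 361.471818  , 213.78200059],
       [  0.        ,   0.        ,   1.        ]]), 'D': array([-0.08657061,  0.        ,  0.        ,  0.        ,  0.        ]), 'T_tool_cam': array([[ 1.96709550e-04, -9.46239365e-01, -3.23467193e-01,
         8.38270937e+01],
       [ 9.99999971e-01,  2.30236069e-04, -6.53818628e-05,
        -4.57335884e-01],
       [ 1.36340707e-04, -3.23467171e-01,  9.46239383e-01,
        -7.19756595e+01],
       [ 0.00000000e+00,  0.00000000e+00,  0.00000000e+00,
         1.00000000e+00]])}
```

View pics/scene0.png

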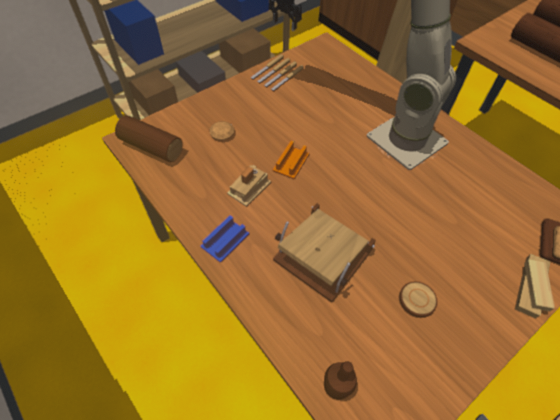

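View pics/top0.png

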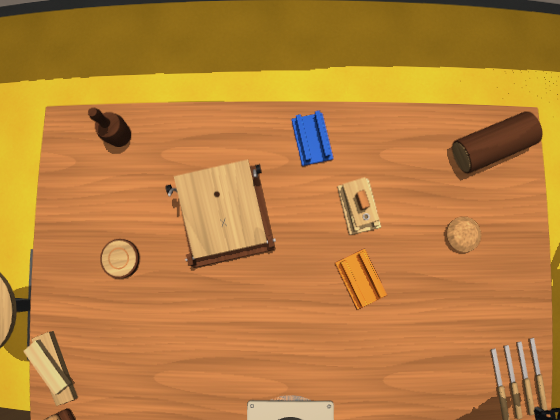

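View pics/wrist0.png

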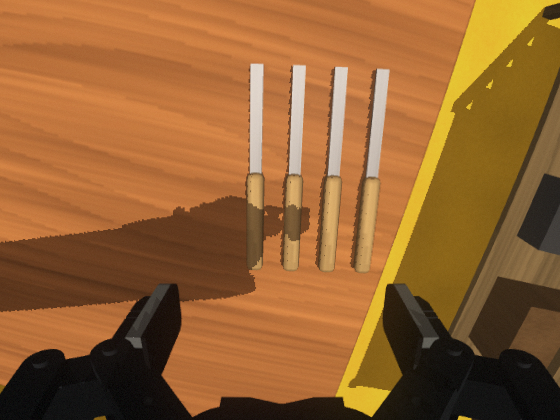

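The top view shows the pale jig with its handle at about (362,200) on the pale cradle. The empty blue (312,138) and orange (360,279) cradles are look-alikes. The board's centre is near (222,213), with the hole at (217,194) and the cross at (223,223). I'll enlarge these areas to confirm.

Run:
```python
import cv2
t=cv2.imread("pics/top0.png"); 
a=cv2.resize(t[165:245,325:395],None,fx=6,fy=6,interpolation=cv2.INTER_CUBIC); 
b=cv2.resize(t[150:275,155:285],None,fx=6,fy=4.5 if 0 else 4.6,interpolation=cv2.INTER_CUBIC)
cv2.imwrite("pics/cropj.png",a)
b=cv2.resize(t[150:270,155:285],None,fx=5,fy=5,interpolation=cv2.INTER_CUBIC)
cv2.imwrite("pics/cropb.png",b)
s=cv2.imread("pics/scene0.png")
cv2.imwrite("pics/crops.png",cv2.resize(s[140:300,215:385],None,fx=3.75,fy=3.75,interpolation=cv2.INTER_CUBIC)[:600])
```

```text
(no output)
```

View pics/cropj.png

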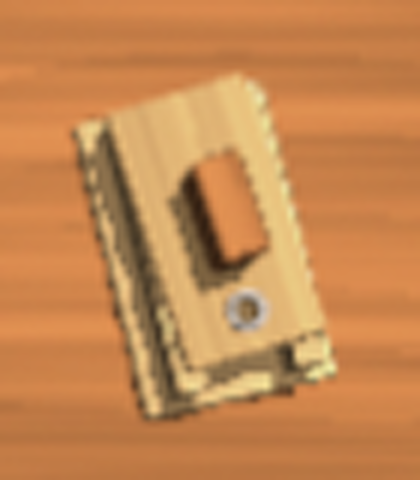

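View pics/cropb.png

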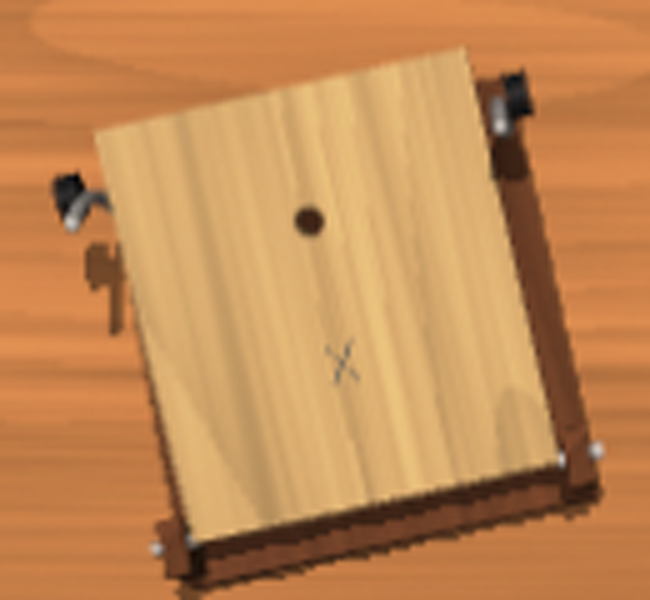

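View pics/crops.png

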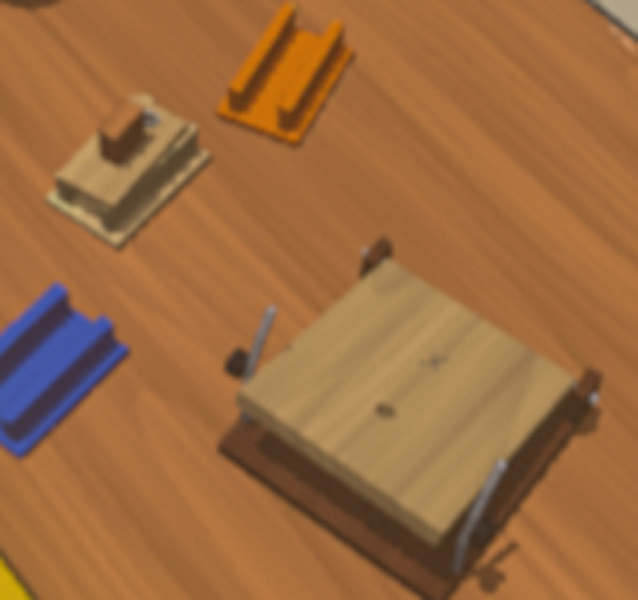

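```bash
cat > h.py <<'E'
import numpy as np, cv2, pickle
from scipy.spatial.transform import Rotation as R
from scipy.optimize import least_squares
def proj(c,P):
    Rc=R.from_rotvec(c["rotation"]).as_matrix(); P=np.atleast_2d(P).astype(float)
    pc=(P-c["xyz"])@Rc
    return cv2.projectPoints(pc,np.zeros(3),np.zeros(3),c["K"],c["D"])[0].reshape(-1,2)
def ray_z(c,uv,z):
    n=cv2.undistortPoints(np.array([[uv]],float),c["K"],c["D"])[0,0]
    d=R.from_rotvec(c["rotation"]).as_matrix()@np.array([n[0],n[1],1]); return c["xyz"]+d*(z-c["xyz"][2])/d[2]
def wcam(c,s):
    Rt=R.from_rotvec(s["eef_rot"]).as_matrix(); T=c["T_tool_cam"]
    return dict(K=c["K"],D=c["D"],xyz=Rt@T[:3,3]+s["tool_pos"],rotation=R.from_matrix(Rt@T[:3,:3]).as_rotvec())
def boardRT(p): # x,y,yaw,slope
    Rm=R.from_euler("z",p[2]).as_matrix()@R.from_euler("y",-p[3]).as_matrix()
    return Rm,np.array([p[0],p[1],64.])
BP=np.array([[220,98,0],[220,-98,0],[0,-98,0],[0,98,0],[150,0,0],[75,0,0]],float)
E
python3 - <<'E'
from h import *
top=pickle.load(open("pics/top0.pkl","rb"));sc=pickle.load(open("pics/scene0.pkl","rb"))
un=lambda a,s,o:(np.array(a,float)+.5)/s-.5+np.array(o)
tb=un([(97,131),(464,47),(562,464),(190,545),(309,221),(342,361)],5,(155,150))
sb=un([(437,530),(243,395),(388,262),(577,384),(385,410),(433,361)],3.75,(215,140))
def f(p):
    Rm,t=boardRT(p); P=BP@Rm.T+t
    return np.r_[(proj(top,P)-tb).ravel(),(proj(sc,P)-sb).ravel()]
r=least_squares(f,[600,150,0.2,0.3],loss="soft_l1",x_scale=[100,100,.1,.1])
print(r.x); print(f(r.x).reshape(-1,2).round(1))
Rm,t=boardRT(r.x); print("hole",Rm@BP[4]+t,"mark",Rm@BP[5]+t)
# jig
tj=un([(108,112),(240,75),(325,330),(190,368),(247,310),(235,208)],6,(325,165))
for uv,z in zip(tj,[58,58,58,58,62,103]): print(ray_z(top,uv,z).round(1))
JP=np.array([[60,32,10],[60,-32,10],[-60,-32,10],[-60,32,10],[-42,0,14],[0,0,55]],float)
def g(p):
    return (proj(top,JP@R.from_euler("z",p[2]).as_matrix().T+[p[0],p[1],48])-tj).ravel()
q=least_squares(g,[450,-200,0.2],x_scale=[100,100,.1],loss="soft_l1"); print(q.x,g(q.x).reshape(-1,2).round(1))
E
```

```text
[5.15953191e+02 1.58613268e+02 2.20453071e-01 2.34782616e-01]
[[-0.6 -0.1]
 [ 0.2  0.2]
 [-1.  -0.1]
 [ 0.2 -0.5]
 [-0.1  0.2]
 [-0.2  0.5]
 [ 0.5  1.1]
 [-1.8 -1.2]
 [-0.3 -1.3]
 [-0.3 -1.5]
 [-0.3  0.2]
 [ 0.1  0.2]]
hole [658.30729805 190.51413987  98.89473564] mark [587.1302445  174.56370401  81.44736782]
[ 695.7 -139.3   58. ]
[ 712.9 -198.7   58. ]
[ 598.4 -234.1   58. ]
[ 581.5 -173.9   58. ]
[ 606.7 -198.9   62. ]
[ 645.2 -187.8  103. ]
[ 6.46776373e+02 -1.86780087e+02  2.92397256e-01] [[-0.2  0.3]
 [ 0.5 -0.2]
 [ 0.2 -0. ]
 [-0.2  0.5]
 [ 0.   0.1]
 [-0.4 -0.6]]
```

The board fits at yaw 0.22 with a slope near 0.235, and the hole is at (658,191,99). The jig fits at (647,-187) with yaw 0.292. The sizes agree to within a pixel. Next I'll move above the jig and look with the wrist camera.

Call:
apply_moves:
  dp:
    - [36, 30, -4]
    - [36, 30, -4]
    - [36, 30, -4]
    - [36, 30, -4]
    - [36, 30, -4]
    - [36, 30, -4]
    - [36, 30, -4]
    - [36, 30, -4]
    - [36, 30, -4]
    - [36, 30, -4]
    - [36, 30, -4]
    - [36, 30, -4]
    - [36, 31, -4]
    - [35, 30, -1]
    - [0, 0, 0]
    - [0, 0, 0]
  angular:
    - [0, 0, 0.24]
    - [0, 0, 0.24]
    - [0, 0, 0.24]
    - [0, 0, 0.24]
    - [0, 0, 0.24]
    - [0, 0, 0.24]
    - [0, 0, 0.24]
    - [0, 0, 0.24]
    - [0, 0, 0.24]
    - [0, 0, 0.24]
    - [0, 0, 0.24]
    - [0, 0, 0.24]
    - [0, 0, 0.24]
    - [0, 0, 0.24]
    - [0, 0, 0]
    - [0, 0, 0]
  fingers: [1, 1, 1, 1, 1, 1, 1, 1, 1, 1, 1, 1, 1, 1, 1, 1]
  grip_force: 60

```text
time: 2.15
tool_pos: [646.9, -187.7, 250.4]
eef_rot: [3.108, 0.456, -0.002]
ft_force: [-0.1, -0.7, 0.0]
width: 1.0
```

Run:
```python
from bench import state, viewer
from h import *
s=state(); c=viewer.camera("wrist"); cv2.imwrite("pics/w1.png",c["pixels"][:,:,::-1]); w=wcam(c,s); pickle.dump(w,open("pics/w1.pkl","wb"))
print(s["time"],s["tool_pos"],s["ft_force"],R.from_rotvec(s["eef_rot"]).as_matrix().round(4))
JP=np.array([[60,32,10],[60,-32,10],[-60,-32,10],[-60,32,10],[-42,0,14],[23,11,55],[23,-11,55],[-23,-11,55],[-23,11,55]],float)
p=[646.8,-186.8,.2924]
print(proj(w,JP@R.from_euler("z",p[2]).as_matrix().T+[p[0],p[1],48]).round(1))
```

```text
2.15 [ 646.87448356 -187.65887412  250.42131669] [-0.08020522 -0.71012496  0.00806354] [[ 9.579e-01  2.871e-01 -1.000e-03]
 [ 2.871e-01 -9.579e-01 -4.000e-04]
 [-1.000e-03  1.000e-04 -1.000e+00]]
[[236.3 125.6]
 [325.5 125.6]
 [320.  274.7]
 [242.3 274.8]
 [281.1 257.2]
 [263.4 192. ]
 [298.4 192. ]
 [297.4 258.2]
 [264.6 258.3]]
```

View pics/w1.png

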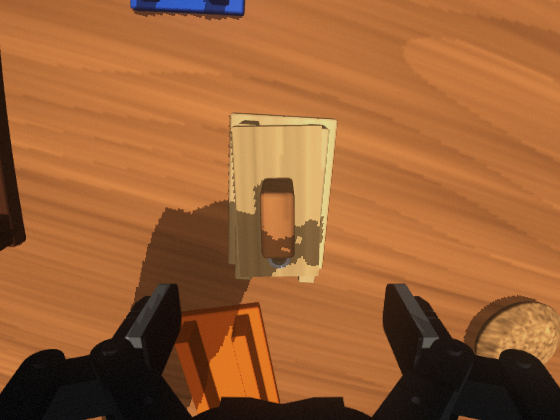

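The wrist view shows the handle top at u 261–294, v 193–257, and the plate's far edge at v≈126. The prediction was right to within about 3 px, so I'll refine it from a crop.

Run:
```python
import cv2
t=cv2.imread("pics/w1.png"); cv2.imwrite("pics/w1c.png",cv2.resize(t[105:290,215:345],None,fx=3.2,fy=3.2,interpolation=cv2.INTER_CUBIC))
```

```text
(no output)
```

View pics/w1c.png

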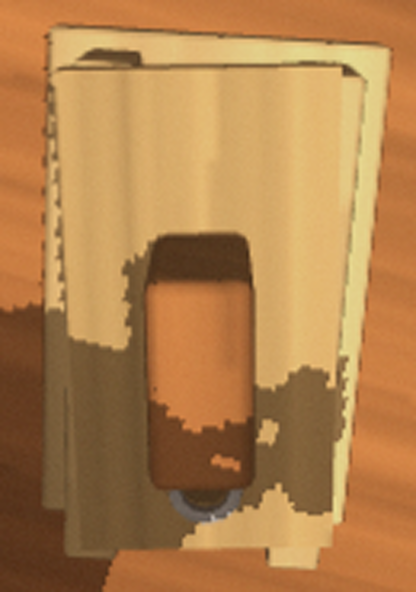

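Run:
```python
from h import *
w=pickle.load(open("pics/w1.pkl","rb"))
JP=np.array([[60,32,10],[60,-32,10],[-60,-32,10],[-60,32,10],[23,11,55],[23,-11,55],[-23,-11,55],[-23,11,55]],float)
o=(np.array([(57,68),(342,67),(330,546),(65,553),(148,283),(253,283),(257,487),(150,487)],float)+.5)/3.2-.5+[215,105]
g=lambda p:(proj(w,JP@R.from_euler("z",p[2]).as_matrix().T+[p[0],p[1],48])-o).ravel()
q=least_squares(g,[647,-187,0.29],x_scale=[100,100,.1],loss="soft_l1"); print(q.x,g(q.x).reshape(-1,2).round(1))
```

```text
[ 6.45860894e+02 -1.84659115e+02  2.98058281e-01] [[ 0.2  0.4]
 [ 0.3  0.1]
 [-0.2 -0.4]
 [ 4.9 -2.2]
 [-1.4 -0.5]
 [ 0.7 -0.8]
 [-0.9  1.7]
 [-0.2  1.9]]
```

Call:
apply_moves:
  dp:
    - [-0.7, 2.3, -25]
    - [0, 0, -30]
    - [0, 0, -30]
    - [0, 0, -18]
    - [0, 0, -10]
    - [0, 0, 0]
    - [0, 0, 0]
    - [0, 0, 0]
    - [0, 0, 0]
    - [0, 0, 0]
    - [0, 0, 0]
  angular:
    - [0, 0, 0.2]
    - [0, 0, 0]
    - [0, 0, 0]
    - [0, 0, 0]
    - [0, 0, 0]
    - [0, 0, 0]
    - [0, 0, 0]
    - [0, 0, 0]
    - [0, 0, 0]
    - [0, 0, 0]
    - [0, 0, 0]
  fingers: [1, 1, 1, 1, 1, 1, -1, -1, -1, -1, -1]
  grip_force: 60

```text
time: 3.58
tool_pos: [646.8, -184.8, 138.4]
eef_rot: [3.107, 0.462, 0.001]
ft_force: [-1.2, 1.0, 3.2]
width: 0.249
```

Run:
```python
from bench import state, viewer
from h import *
s=state(); c=viewer.camera("wrist"); cv2.imwrite("pics/w2.png",c["pixels"][:,:,::-1])
print(s["time"],s["tool_pos"],s["ft_force"],s["torque"],s["width"]*85)
```

```text
3.575 [ 646.77263816 -184.81864545  138.44457815] [-1.17317702  1.0241751   3.17390853] [ 0.09463191  0.06234838 -0.02690884] 21.155915815935987
```

View pics/w2.png

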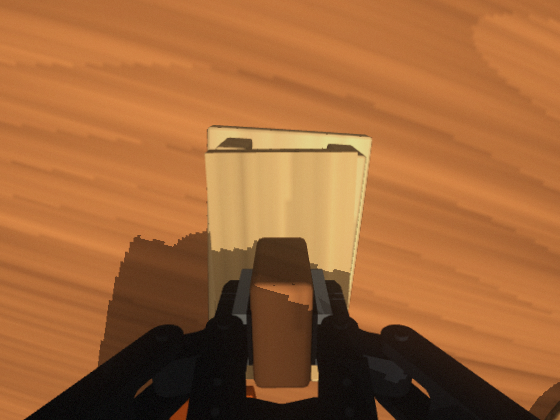

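Call:
apply_moves:
  dp:
    - [0, 0, 6]
    - [0, 0, 14]
    - [0, 0, 25]
    - [0, 0, 30]
    - [0, 0, 30]
    - [0, 0, 30]
    - [0, 0, 25]
    - [0, 0, 10]
    - [0, 0, 0]
    - [0, 0, 0]
  angular:
    - [0, 0, 0]
    - [0, 0, 0]
    - [0, 0, 0]
    - [0, 0, 0]
    - [0, 0, 0]
    - [0, 0, 0]
    - [0, 0, 0]
    - [0, 0, 0]
    - [0, 0, 0]
    - [0, 0, 0]
  fingers: [-1, -1, -1, -1, -1, -1, -1, -1, -1, -1]

```text
time: 4.88
tool_pos: [646.1, -184.8, 306.6]
eef_rot: [-3.107, -0.462, 0.003]
ft_force: [-0.6, -0.3, -2.3]
width: 0.247
```

Run:
```python
from bench import state, viewer
from h import *
s=state(); c=viewer.camera("wrist"); cv2.imwrite("pics/w3.png",c["pixels"][:,:,::-1]); pickle.dump((wcam(c,s),s),open("pics/w3.pkl","wb"))
c=viewer.camera("scene"); cv2.imwrite("pics/s3.png",cv2.resize(c["pixels"][80:330,180:450,::-1],None,fx=2.2,fy=2.2))
print(s["time"],s["tool_pos"],s["ft_force"],s["torque"],s["width"]*85)
print(R.from_rotvec(s["eef_rot"]).as_matrix().round(4))
```

```text
4.875 [ 646.13149258 -184.80913957  306.62070156] [-0.61070163 -0.25325791 -2.34648447] [-0.00704808  0.00755523  0.00040158] 21.007289326538633
[[ 9.568e-01  2.907e-01 -1.800e-03]
 [ 2.907e-01 -9.568e-01  4.000e-04]
 [-1.600e-03 -9.000e-04 -1.000e+00]]
```

View pics/w3.png

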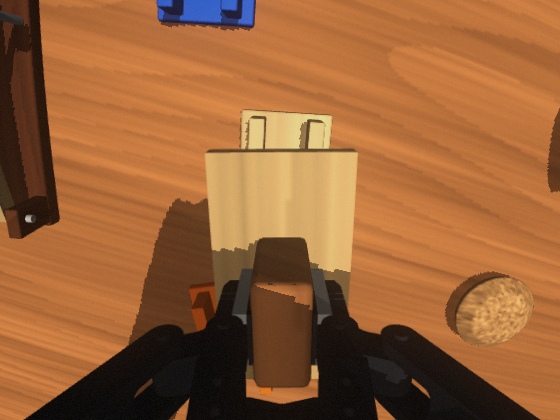

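View pics/s3.png

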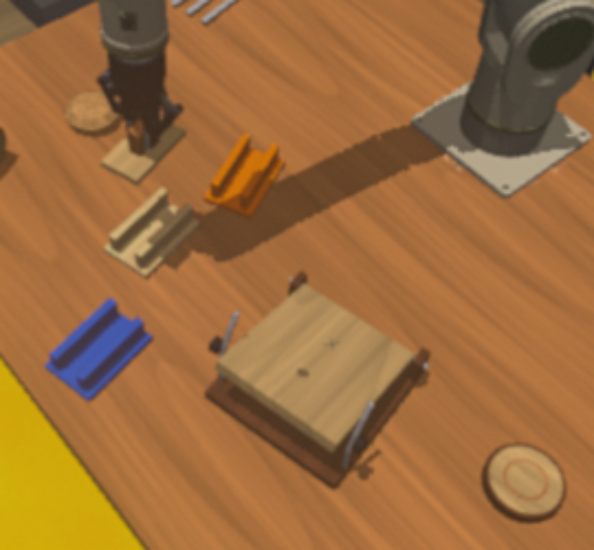

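The jig is lifted clear and the cradle stays in place empty. I'll measure the jig in the gripper frame from the wrist view.

Run:
```python
import cv2
t=cv2.imread("pics/w3.png"); cv2.imwrite("pics/w3c.png",cv2.resize(t[140:400,195:370],None,fx=2.3*1,fy=2.3,interpolation=cv2.INTER_CUBIC))
cv2.imwrite("pics/w3d.png",cv2.resize(t[230:400,230:330],None,fx=3.5*1,fy=3.5,interpolation=cv2.INTER_CUBIC))
```

```text
(no output)
```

View pics/w3c.png

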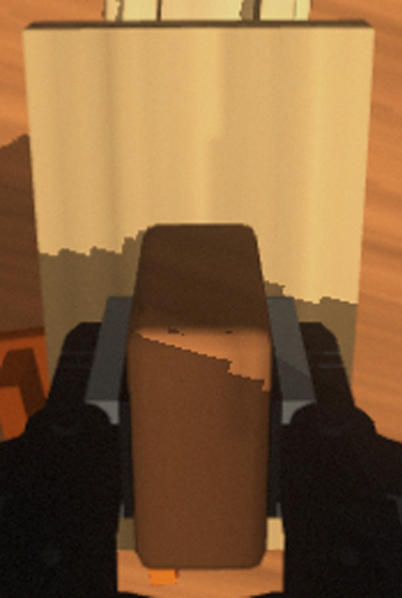

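View pics/w3d.png

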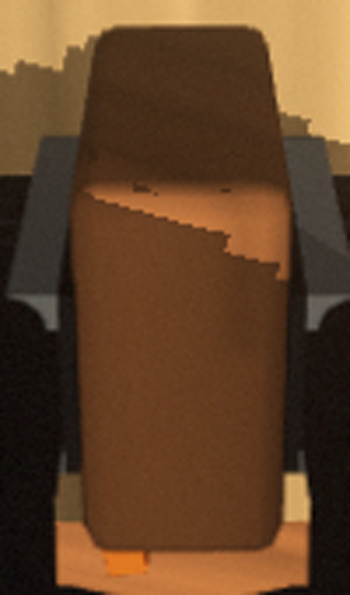

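Run:
```python
from h import *
from bench import viewer
import numpy as np
w,s=pickle.load(open("pics/w3.pkl","rb"))
# work in tool frame
Rt=R.from_rotvec(s["eef_rot"]); wt=dict(K=w["K"],D=w["D"],xyz=Rt.inv().apply(w["xyz"]-s["tool_pos"]),rotation=(Rt.inv()*R.from_rotvec(w["rotation"])).as_rotvec())
JP=np.array([[60,32,10],[60,-32,10],[60,32,0],[60,-32,0],[23,0,10],[-60,0,10],[-23,0,55],[-23,11,50],[-23,-11,50]],float)
o=(np.array([(24,28),(373,28),(24,21),(373,21),(200,225),(200,549),(200,568),(135,500),(266,500)],float)+.5)/2.3-.5+[195,140]
wt_=np.array([[2,2],[2,2],[0,1],[0,1],[0,1],[0,.7],[0,.5],[1,0],[1,0]])
F=R.from_matrix(np.diag([1,-1,-1]))
def T(p): return (F*R.from_euler("zy",[p[3],p[4]])),np.array(p[:3])
def g(p):
    r,t=T(p); return ((proj(wt,r.apply(JP)+t)-o)*wt_).ravel()
q=least_squares(g,[0,0,88,0,0],x_scale=[10,10,10,.1,.1],loss="soft_l1"); print(q.x.round(3)); print(g(q.x).reshape(-1,2).round(1))
q2=least_squares(lambda p:g([*p,0]),[0,0,88,0],x_scale=[10,10,10,.1],loss="soft_l1"); print(q2.x.round(3)); print(g([*q2.x,0]).reshape(-1,2).round(1))
```

```text
[-6.1400e-01 -5.0200e-01  8.9195e+01  2.0000e-03  1.2000e-02]
[[ 0.2  0.5]
 [ 0.1 -0.1]
 [ 0.  -0. ]
 [-0.  -0.3]
 [-0.  -3.7]
 [ 0.   0.2]
 [-0.   1.3]
 [ 0.1  0. ]
 [-0.9  0. ]]
[-4.8800e-01 -5.0400e-01  8.9508e+01  2.0000e-03]
[[-0.1  0.8]
 [ 0.4  0.1]
 [ 0.  -0.2]
 [-0.  -0.5]
 [-0.  -3.7]
 [ 0.  -0.8]
 [-0.   1.2]
 [ 0.3  0. ]
 [-1.1  0. ]]
```

```bash
cat >> h.py <<'E'
BOARD=[515.953,158.613,0.22045,0.23478]
F=R.from_matrix(np.diag([1.,-1,-1]))
TJ=(F*R.from_euler("z",0.002),np.array([-.5,-.5,90.]))  # jig in tool
def tool_for_jig(Rj,pj):
    Rt=R.from_matrix(Rj)*TJ[0].inv(); return Rt,np.array(pj)-Rt.apply(TJ[1])
def jig_for_tool(s):
    Rt=R.from_rotvec(s["eef_rot"]); return Rt*TJ[0], Rt.apply(TJ[1])+s["tool_pos"]
def tip_in_hole(s,b=BOARD):
    Rm,t=boardRT(b); Rj,pj=jig_for_tool(s); h=Rm@BP[4]+t
    return Rm.T@(Rj.apply([33,0,-24])+pj-h), Rm.T@(Rj.apply([-42,0,0])+pj-(Rm@BP[5]+t)), R.from_matrix(Rm.T@Rj.as_matrix()).as_rotvec()
E
python3 - <<'E'
from h import *
from bench import state
w,s0=pickle.load(open("pics/w3.pkl","rb")); s=state()
Rm,t=boardRT(BOARD)
Rt0=R.from_rotvec(s0["eef_rot"]); C=Rt0.inv()*R.from_rotvec(w["rotation"]); cp=Rt0.inv().apply(w["xyz"]-s0["tool_pos"])
for jx in (30,50):
  for jz in (80,100,120):
    pj=Rm@np.array([jx,0,jz])+t
    Rt,pt=tool_for_jig(Rm,pj)
    cam=dict(K=w["K"],D=w["D"],xyz=Rt.apply(cp)+pt,rotation=(Rt*C).as_rotvec())
    print(jx,jz,pt.round(1),"tip z",(Rm@np.array([33,0,-24])+pj)[2].round(1),proj(cam,BP@Rm.T+t).round(0).tolist(), "rot deg",np.degrees((Rt*R.from_rotvec(s["eef_rot"]).inv()).as_rotvec()).round(2))
E
```

```text
30 80 [506.4 156.  236.4] tip z 133.1 [[116.0, -85.0], [446.0, -86.0], [413.0, 254.0], [150.0, 254.0], [281.0, 32.0], [281.0, 153.0]] rot deg [  3.42 -13.11  -4.37]
30 100 [501.9 154.9 255.9] tip z 152.6 [[129.0, -72.0], [433.0, -73.0], [405.0, 243.0], [159.0, 243.0], [281.0, 37.0], [281.0, 148.0]] rot deg [  3.42 -13.11  -4.37]
30 120 [497.3 153.9 275.3] tip z 172.0 [[140.0, -61.0], [422.0, -62.0], [397.0, 234.0], [166.0, 234.0], [281.0, 41.0], [281.0, 144.0]] rot deg [  3.42 -13.11  -4.37]
50 80 [525.4 160.2 241.1] tip z 137.8 [[118.0, -51.0], [444.0, -51.0], [410.0, 278.0], [153.0, 278.0], [281.0, 66.0], [281.0, 182.0]] rot deg [  3.42 -13.11  -4.37]
50 100 [520.9 159.2 260.5] tip z 157.2 [[131.0, -40.0], [431.0, -41.0], [402.0, 266.0], [161.0, 266.0], [281.0, 68.0], [281.0, 175.0]] rot deg [  3.42 -13.11  -4.37]
50 120 [516.3 158.2 280. ] tip z 176.7 [[142.0, -31.0], [420.0, -31.0], [395.0, 255.0], [169.0, 255.0], [281.0, 69.0], [281.0, 170.0]] rot deg [  3.42 -13.11  -4.37]
```

Call:
apply_moves:
  dp:
    - [-8, 14, 0]
    - [-15, 34, 0]
    - [-15, 34, 0]
    - [-15, 34, 0]
    - [-15, 34, 0]
    - [-15, 34, 0]
    - [-15, 34, 0]
    - [-15, 34, 0]
    - [-15, 34, -6]
    - [-15, 34, -10]
    - [-6, 19, -12]
    - [0, 0, -3]
    - [0, 0, 0]
    - [0, 0, 0]
    - [0, 0, 0]
  angular:
    - [0, 0, 0]
    - [0.34, -1.31, -0.44]
    - [0.34, -1.31, -0.44]
    - [0.34, -1.31, -0.44]
    - [0.34, -1.31, -0.44]
    - [0.34, -1.31, -0.44]
    - [0.34, -1.31, -0.44]
    - [0.34, -1.31, -0.44]
    - [0.34, -1.31, -0.44]
    - [0.34, -1.31, -0.44]
    - [0.34, -1.31, -0.44]
    - [0, 0, 0]
    - [0, 0, 0]
    - [0, 0, 0]
    - [0, 0, 0]
  fingers: [-1, -1, -1, -1, -1, -1, -1, -1, -1, -1, -1, -1, -1, -1, -1]

```text
time: 6.85
tool_pos: [497.9, 153.6, 277.2]
eef_rot: [-3.077, -0.335, -0.365]
ft_force: [-0.7, -0.5, -2.2]
width: 0.248
```

Run:
```python
from bench import state, viewer
from h import *
s=state(); c=viewer.camera("wrist"); cv2.imwrite("pics/w4.png",c["pixels"][:,:,::-1]); pickle.dump((wcam(c,s),s),open("pics/w4.pkl","wb"))
print(s["time"],s["tool_pos"],s["ft_force"],s["torque"],s["width"]*85,s["q"].round(2))
Rm,t=boardRT(BOARD); print(proj(wcam(c,s),BP@Rm.T+t).round(1).tolist()); print(tip_in_hole(s))
t=cv2.imread("pics/w4.png"); cv2.imwrite("pics/w4c.png",cv2.resize(t[0:260,130:430],None,fx=2.3,fy=2.3,interpolation=cv2.INTER_CUBIC))
```

```text
6.85 [497.86969104 153.59347062 277.16946355] [-0.73399847 -0.52267295 -2.16434144] [-4.17694987e-02  3.76855543e-01  1.03756883e-04] 21.06611440692844 [ 0.26  0.02 -0.67  1.9   0.07  0.99 -1.79]
[[139.6, -57.4], [419.6, -58.5], [395.7, 234.5], [166.0, 235.4], [280.0, 43.2], [280.4, 146.0]]
(array([-85.95892748,  -0.65514304,  97.73217141]), array([-85.99642801,  -0.50129463, 121.61416975]), array([-0.00140486, -0.00157152, -0.00160246]))
```

View pics/w4c.png

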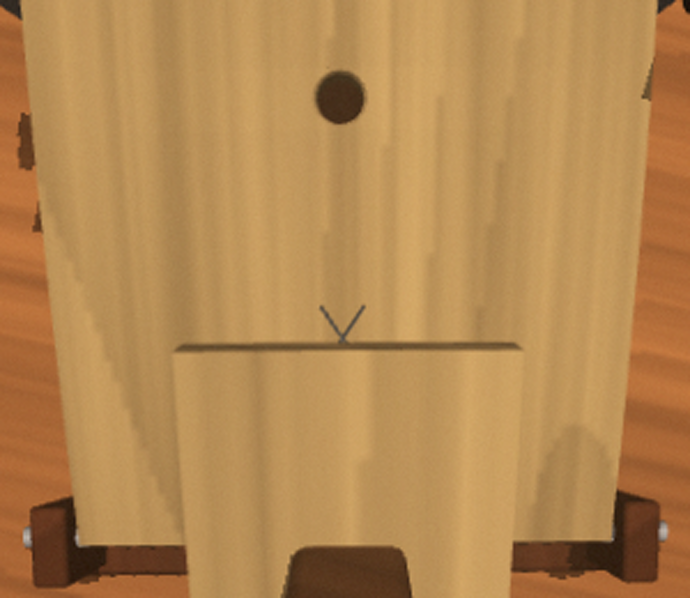

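The wrist view (crop) shows the hole at full-frame (278.0,41.9), the cross at (278.4,147.5) and the low corners at (164,236) and (397,235). That is within 2 px of the prediction. I'll refine the board pose with all the cameras.

Run:
```python
from h import *
top=pickle.load(open("pics/top0.pkl","rb"));sc=pickle.load(open("pics/scene0.pkl","rb")); w,s=pickle.load(open("pics/w4.pkl","rb"))
un=lambda a,s,o:(np.array(a,float)+.5)/s-.5+np.array(o)
tb=un([(97,131),(464,47),(562,464),(190,545),(309,221),(342,361)],5,(155,150))
sb=un([(437,530),(243,395),(388,262),(577,384),(385,410),(433,361)],3.75,(215,140))
wb=un([(614,541),(79,544),(341,97),(342,340)],2.3,(130,0))
# line points left/right edges
L=un([(38,200),(57,340)],2.3,(130,0)); Rr=un([(645,200),(631,345)],2.3,(130,0))
def edge(c,P0,P1,pts):
    a,b=proj(c,[P0,P1]); d=(b-a)/np.linalg.norm(b-a); n=np.array([-d[1],d[0]]); return (pts-a)@n
def f(p,useW=1,useTS=1):
    Rm,t=boardRT(p[:4]); P=BP@Rm.T+t
    o=p[4:].reshape(3,3); r=[(o/1.5).ravel()]
    if useTS: r+=[(proj(top,P+o[0])-tb).ravel(),(proj(sc,P+o[1])-sb).ravel()]
    if useW:
        r+=[(proj(w,P[[2,3,4,5]]+o[2])-wb).ravel()]
        E=lambda x,y:Rm@[x,y,0]+t+o[2]
        r+=[edge(w,E(60,98),E(150,98),L),edge(w,E(60,-98),E(150,-98),Rr)]
    return np.concatenate(r)
for W,TS in ((1,0),(0,1),(1,1)):
    r=least_squares(f,np.r_[BOARD,np.zeros(9)],x_scale=np.r_[10,10,.1,.1,np.ones(9)],loss="soft_l1",args=(W,TS)); 
    print(W,TS,r.x[:4].round(4),r.x[4:].round(1),r.cost)
    Rm,t=boardRT(r.x[:4]); print("hole",(Rm@BP[4]+t).round(1),"in wrist-consistent",(Rm@BP[4]+t+r.x[10:13]).round(1),"mark",(Rm@BP[5]+t+r.x[10:13]).round(1)); 
    if W: print(r.fun[-12:].round(1))
    a=tip_in_hole(s,r.x[:4]); print([x.round(4) for x in a], (Rm.T@r.x[10:13]).round(1))
```

```text
1 0 [5.153962e+02 1.593710e+02 2.243000e-01 2.701000e-01] [-0.   0.   0.   0.   0.   0.  -0.   0.   1.1] 2.260116282023029
hole [656.3 191.5 104. ] in wrist-consistent [656.3 191.5 105.1] mark [585.9 175.4  85.1]
[-1.6 -0.2  0.6  0.2 -0.   0.5  0.5 -0.6 -0.3  1.1 -0.1 -0.2]
[array([-82.1899,  -1.6694,  95.3108]), array([-81.3362,  -1.2149, 121.8272]), array([-0.0024,  0.0337, -0.0053])] [0.3 0.  1. ]
0 1 [5.161171e+02 1.588176e+02 2.203000e-01 2.412000e-01] [-0.  -0.6 -0.   0.   0.6 -0.4  0.   0.  -0. ] 4.525808779819778
hole [658.3 190.6  99.8] in wrist-consistent [658.3 190.6  99.8] mark [587.2 174.7  81.9]
[array([-85.5333,  -0.8116,  97.369 ]), array([-85.4164,  -0.6724, 121.731 ]), array([-0.0014,  0.0048, -0.0014])] [ 0.  0. -0.]
1 1 [5.160789e+02 1.590607e+02 2.234000e-01 2.582000e-01] [ 0.1 -1.1 -0.   0.5  0.6 -0.7 -0.7  0.3  1.7] 7.637488149400259
hole [657.5 191.2 102.3] in wrist-consistent [656.8 191.5 104. ] mark [586.1 175.5  84.9]
[-1.4 -0.   0.3  0.2  0.2  0.3  0.6 -0.9 -0.8  0.9  0.2 -0.1]
[array([-83.9014,  -1.1801,  96.2608]), array([-83.3575,  -0.7953, 121.8956]), array([-0.0021,  0.0219, -0.0044])] [-0.1  0.5  1.8]
```

The slope is still loose, with fits between 0.24 and 0.27. I'll move on over the hole, where the wrist camera also sees the high corners.

Call:
apply_moves:
  dp:
    - [12, 3, 4]
    - [21, 5, 6]
    - [21, 5, 6]
    - [15, 3, 3]
    - [6, 1, 1]
    - [0, 0, 0]
    - [0, 0, 0]
    - [0, 0, 0]
  angular:
    - [0, 0, 0]
    - [0, 0, 0]
    - [0, 0, 0]
    - [0, 0, 0]
    - [0, 0, 0]
    - [0, 0, 0]
    - [0, 0, 0]
    - [0, 0, 0]
  fingers: [-1, -1, -1, -1, -1, -1, -1, -1]

```text
time: 7.9
tool_pos: [572.2, 171.0, 297.0]
eef_rot: [-3.077, -0.336, -0.365]
ft_force: [0.5, 0.0, -2.0]
width: 0.255
```

Run:
```python
from bench import state, viewer
from h import *
s=state(); c=viewer.camera("wrist"); cv2.imwrite("pics/w5.png",c["pixels"][:,:,::-1]); pickle.dump((wcam(c,s),s),open("pics/w5.pkl","wb"))
print(s["time"],s["tool_pos"],s["ft_force"],s["torque"],s["width"]*85)
b=[516.08,159.06,.2234,.2582];Rm,t=boardRT(b); print(proj(wcam(c,s),BP@Rm.T+t).round(1).tolist()); print(tip_in_hole(s,b))
t=cv2.imread("pics/w5.png"); cv2.imwrite("pics/w5c.png",cv2.resize(t[0:250,120:440],None,fx=2.4,fy=2.4,interpolation=cv2.INTER_CUBIC))
```

```text
7.9 [572.19712058 171.04924189 296.97479778] [ 0.49961253  0.02318199 -1.95769666] [-0.11403059  0.26165295  0.01008926] 21.705854800390597
[[146.0, 58.0], [413.7, 56.5], [386.4, 311.8], [176.4, 313.0], [280.4, 151.1], [280.9, 239.2]]
(array([-5.05093875, -0.61064126, 95.91217617]), array([ -4.50389109,  -0.30599678, 121.55715773]), array([-0.0023375 ,  0.02201722, -0.00330016]))
```

View pics/w5c.png

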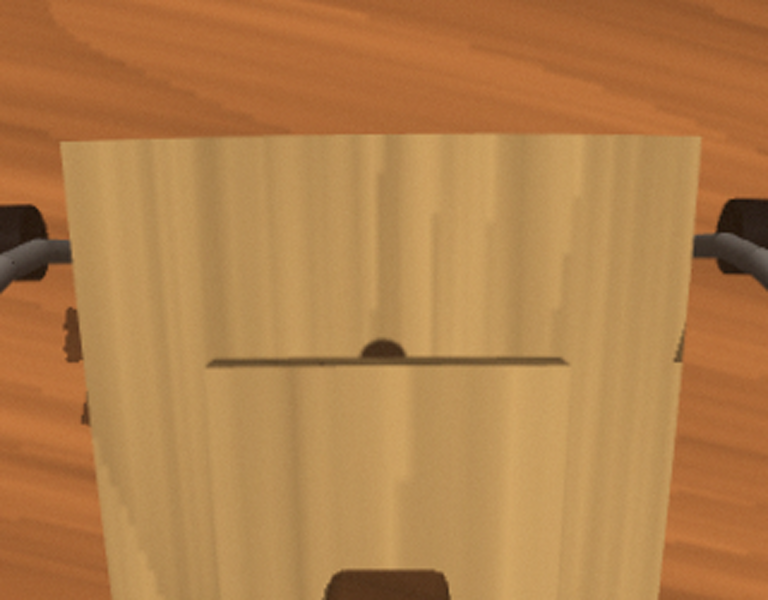

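The high corners are at full-frame (145.5,58.9) and (411.4,56.8), and the hole's top rim is at (279.3,141.0). I'll add these to the fit.

```bash
cat > fit.py <<'E'
from h import *
top=pickle.load(open("pics/top0.pkl","rb"));sc=pickle.load(open("pics/scene0.pkl","rb")); w,s=pickle.load(open("pics/w4.pkl","rb")); w5,s5=pickle.load(open("pics/w5.pkl","rb"))
un=lambda a,s,o:(np.array(a,float)+.5)/s-.5+np.array(o)
tb=un([(97,131),(464,47),(562,464),(190,545),(309,221),(342,361)],5,(155,150))
sb=un([(437,530),(243,395),(388,262),(577,384),(385,410),(433,361)],3.75,(215,140))
wb=un([(614,541),(79,544),(341,97),(342,340)],2.3,(130,0))
w5b=un([(62,142),(700,136.5),(383,339)],2.4,(120,0))
P5=np.array([[220,98,0],[220,-98,0],[157.5,0,0]],float)
def f(p,useW=1,useTS=1):
    Rm,t=boardRT(p[:4]); P=BP@Rm.T+t
    o=p[4:13].reshape(3,3); r=[(o/1.5).ravel(),p[13:]/.006]
    if useTS: r+=[(proj(top,P+o[0])-tb).ravel(),(proj(sc,P+o[1])-sb).ravel()]
    if useW:
        def tw(w_,s_):  # wrist cam small rotation error
            c=dict(w_); c["rotation"]=(R.from_rotvec(w_["rotation"])*R.from_rotvec(p[13:])).as_rotvec(); c["xyz"]=w_["xyz"]-R.from_rotvec(s_["eef_rot"]).apply(o[2]); return c
        r+=[(proj(tw(w,s),P[[2,3,4,5]])-wb).ravel(),(proj(tw(w5,s5),P5@Rm.T+t)-w5b).ravel()]
    return np.concatenate(r)
if __name__=="__main__":
  for W,TS in ((1,0),(0,1),(1,1)):
    r=least_squares(f,np.r_[BOARD,np.zeros(12)],x_scale=np.r_[10,10,.1,.1,np.ones(9),.01*np.ones(3)],loss="soft_l1",args=(W,TS)); 
    print(W,TS,r.x[:4].round(4),r.x[4:].round(3),r.cost)
    Rm,t=boardRT(r.x[:4]); print("hole",(Rm@BP[4]+t).round(1),"mark",(Rm@BP[5]+t).round(1))
    if W: print(r.fun[-14:].round(1))
    print([x.round(4) for x in tip_in_hole(s5,r.x[:4])])
    J=r.jac; cov=np.linalg.inv(J.T@J); print("sd",np.sqrt(np.diag(cov))[:4].round(4))
E
python3 fit.py
```

```text
1 0 [5.156707e+02 1.596549e+02 2.262000e-01 2.418000e-01] [ 0.000e+00  0.000e+00  0.000e+00 -0.000e+00  0.000e+00  0.000e+00
  2.750e-01  1.000e-03 -1.687e+00  0.000e+00 -1.000e-03 -1.000e-03] 2.422820222051536
hole [657.6 192.3  99.9] mark [586.6 176.   82. ]
[-1.3 -0.3  0.4  0.3 -0.2  0.7  0.4 -1.2  0.1 -0.2  0.2 -0.1 -0.   0.4]
[array([-6.3896, -1.6111, 98.216 ]), array([ -6.2524,  -1.0832, 122.6349]), array([-0.003 ,  0.0056, -0.0061])]
sd [2.3885 2.3224 0.0052 0.0102]
0 1 [5.161171e+02 1.588176e+02 2.203000e-01 2.412000e-01] [-0.005 -0.569 -0.013  0.005  0.569 -0.409  0.    -0.     0.    -0.
 -0.    -0.   ] 4.5258087798310225
hole [658.3 190.6  99.8] mark [587.2 174.7  81.9]
[array([-6.68640e+00, -3.20000e-03,  9.83605e+01]), array([-6.56560e+00,  5.51000e-02,  1.22735e+02]), array([-0.0016,  0.005 , -0.0003])]
sd [1.6435 1.8372 0.0083 0.0247]
1 1 [5.160676e+02 1.588467e+02 2.246000e-01 2.419000e-01] [ 9.600e-02 -9.270e-01 -2.700e-02  9.900e-02  3.650e-01 -3.890e-01
  1.730e-01 -4.890e-01 -1.683e+00  1.000e-03  1.000e-03  1.000e-03] 7.307421973331036
hole [658.  191.3  99.9] mark [587.1 175.1  82. ]
[-1.4 -0.3  0.3  0.4 -0.2  0.7  0.4 -1.3  0.2 -0.3  0.2 -0.   0.1  0.4]
[array([-6.5788, -0.5425, 98.2514]), array([ -6.4401,  -0.1448, 122.6775]), array([-0.0026,  0.0057, -0.0045])]
sd [1.3067 1.4328 0.0044 0.0095]
```

```bash
sed -i 's/^BOARD=.*/BOARD=[516.07,158.85,0.2246,0.2419]/' h.py
python3 - <<'E'
from h import *
from bench import state
s=state(); Rm,t=boardRT(BOARD); Rt0=R.from_rotvec(s["eef_rot"])
for z in (12,0,-24):
    tip=Rm@np.array([150,0.8,z])+t; pj=tip-Rm@np.array([33,0,-24]); Rt,pt=tool_for_jig(Rm,pj)
    print(z,(pt-s["tool_pos"]).round(1),np.degrees((Rt*Rt0.inv()).as_rotvec()).round(2))
print(Rm[:,2])
E
```

```text
12 [ 25.6   6.7 -82.6] [ 0.15 -0.29  0.28]
0 [ 28.4   7.4 -94.2] [ 0.15 -0.29  0.28]
-24 [  34.     8.6 -117.5] [ 0.15 -0.29  0.28]
[-0.23353108 -0.05335122  0.97088459]
```

Call:
apply_moves:
  dp:
    - [6, 2, -10]
    - [6, 1.5, -22]
    - [6, 1.5, -22]
    - [4, 1, -16]
    - [3.6, 0.7, -12.6]
    - [0, 0, 0]
    - [0, 0, 0]
    - [0, 0, 0]
  angular:
    - [0.15, -0.29, 0.28]
    - [0, 0, 0]
    - [0, 0, 0]
    - [0, 0, 0]
    - [0, 0, 0]
    - [0, 0, 0]
    - [0, 0, 0]
    - [0, 0, 0]
  fingers: [-1, -1, -1, -1, -1, -1, -1, -1]

```text
time: 8.95
tool_pos: [598.4, 178.0, 215.2]
eef_rot: [-3.072, -0.343, -0.375]
ft_force: [0.0, 0.3, -1.5]
width: 0.251
```

Run:
```python
from bench import state, viewer
from h import *
s=state(); c=viewer.camera("scene"); c2=viewer.camera("wrist"); pickle.dump((c,c2,s),open("pics/6.pkl","wb"))
print(s["time"],s["tool_pos"],s["ft_force"],s["torque"],s["width"]*85); print(tip_in_hole(s))
Rm,t=boardRT(BOARD); print("hole px",proj(c,(Rm@BP[4]+t)))
Rj,pj=jig_for_tool(s); print("tip px",proj(c,Rj.apply([[33,0,-24],[33,0,0],[60,32,0],[60,-32,0]])+pj))
cv2.imwrite("pics/s6.png",cv2.resize(c["pixels"][180:300,260:400,::-1],None,fx=5,fy=5,interpolation=cv2.INTER_CUBIC))
cv2.imwrite("pics/w6.png",cv2.resize(c2["pixels"][0:420,100:460,::-1],None,fx=1.4,fy=1.4,interpolation=cv2.INTER_CUBIC))
```

```text
8.95 [598.35633556 177.97163818 215.20076674] [ 0.01856605  0.26244869 -1.47396672] [-0.0550543   0.32409671  0.01324267] 21.318767108099838
(array([ 0.86476306,  0.83473663, 12.59779743]), array([ 0.83843392,  0.83690616, 36.51536277]), array([ 1.91471313e-04, -1.09893850e-03, -9.00767682e-05]))
hole px [[317.30619463 249.15333109]]
tip px [[318.34066849 246.77382106]
 [320.21956464 241.53906376]
 [324.26126607 252.60207151]
 [306.37093268 240.45734022]]
```

View pics/s6.png

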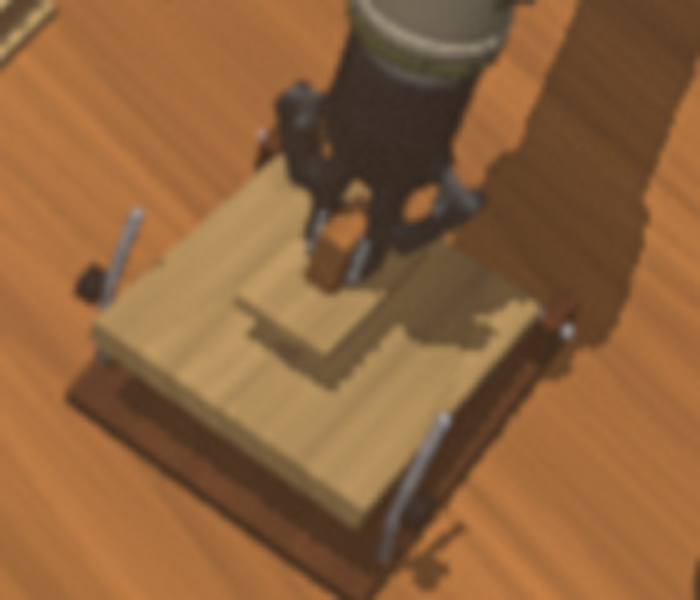

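View pics/w6.png

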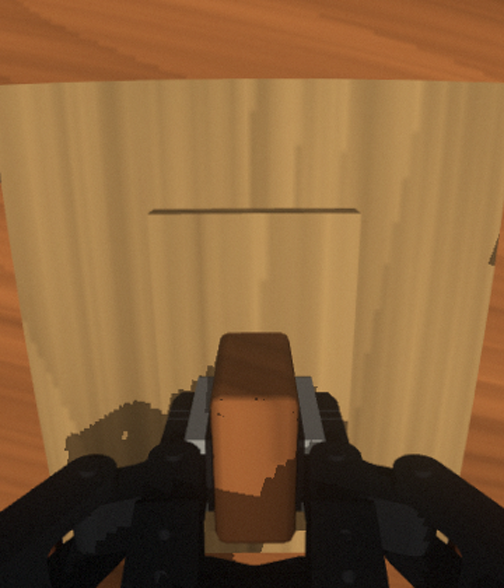

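Run:
```python
from h import *
c,c2,s=pickle.load(open("pics/6.pkl","rb")); w=wcam(c2,s)
img=c2["pixels"][:,:,::-1]
cv2.imwrite("pics/w6b.png",cv2.resize(img[30:170,70:490],None,fx=1.9,fy=1.9,interpolation=cv2.INTER_CUBIC))
cv2.imwrite("pics/w6l.png",np.hstack([cv2.resize(img[40:90,70:130],None,fx=6,fy=6),cv2.resize(img[40:90,440:500],None,fx=6,fy=6)]))
Rm,t=boardRT(BOARD); print(proj(w,BP@Rm.T+t)[:2]); Rj,pj=jig_for_tool(s); print(proj(w,Rj.apply([[60,32,10],[60,-32,10]])+pj))
```

```text
[[ 96.47031903  60.88499753]
 [469.0960953   60.2282514 ]]
[[205.46079264 153.1742476 ]
 [357.08807527 152.8969459 ]]
```

View pics/w6l.png

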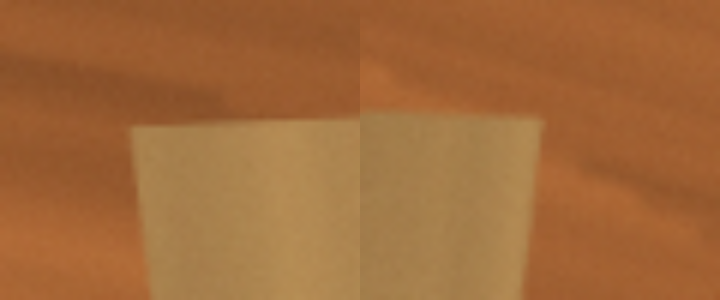

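View pics/w6b.png

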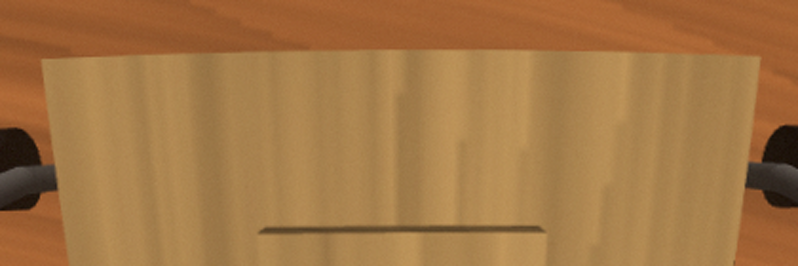

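The tip is hidden from every camera, but the board edges in the wrist view agree. The plate centre sits on the board centre line within about 0.3 mm and yaw is within 0.002 rad. I'll lower gently along the normal, with a 0.8 mm correction down the slope.

Call:
apply_moves:
  dp:
    - [0.2, 0.0, -4]
    - [0.2, 0, -4]
    - [0.9, 0.2, -4]
    - [0.9, 0.2, -4]
    - [0.7, 0.2, -3]
    - [0, 0, 0]
    - [0, 0, 0]
  angular:
    - [0, 0, 0]
    - [0, 0, 0]
    - [0, 0, 0]
    - [0, 0, 0]
    - [0, 0, 0]
    - [0, 0, 0]
    - [0, 0, 0]
  fingers: [-1, -1, -1, -1, -1, -1, -1]

```text
time: 9.93
tool_pos: [601.1, 178.5, 195.5]
eef_rot: [-3.072, -0.343, -0.373]
ft_force: [-0.5, -0.1, -2.2]
width: 0.253
```

Run:
```python
from bench import state
from h import *
s=state(); print(s["time"],s["tool_pos"],s["ft_force"],s["torque"]); print(tip_in_hole(s))
```

```text
9.925 [601.0597782  178.52659485 195.46636486] [-0.53927488 -0.12351261 -2.24715653] [-0.13502108  0.4055469   0.00903054]
(array([-1.31152904,  0.7912206 , -7.25939342]), array([-1.31099667,  0.79238421, 16.74227016]), array([ 3.56779846e-04,  2.21783361e-05, -1.29688885e-04]))
```

There is no contact force with the tip about 7 mm below the face, so it has entered the hole. I'll continue while correcting x.

Call:
apply_moves:
  dp:
    - [1.3, 0.3, -2]
    - [1.2, 0.2, -3]
    - [0.7, 0.2, -3]
    - [0.7, 0.2, -3]
    - [0, 0, 0]
    - [0, 0, 0]
  angular:
    - [0, 0, 0]
    - [0, 0, 0]
    - [0, 0, 0]
    - [0, 0, 0]
    - [0, 0, 0]
    - [0, 0, 0]
  fingers: [-1, -1, -1, -1, -1, -1]

```text
time: 10.68
tool_pos: [604.9, 179.4, 184.4]
eef_rot: [-3.072, -0.343, -0.373]
ft_force: [-0.2, -0.5, -2.0]
width: 0.251
```

Run:
```python
from bench import state
from h import *
s=state(); print(s["time"],s["tool_pos"],s["ft_force"],s["torque"]); print(tip_in_hole(s))
```

```text
10.675 [604.92124798 179.3926962  184.38196771] [-0.16346656 -0.45797574 -1.99464997] [-0.1355907   0.34488401 -0.02503585]
(array([ -0.14206588,   0.77296093, -18.97403017]), array([-0.13785709,  0.77553052,  5.03911819]), array([ 0.00033761,  0.00017531, -0.00014233]))
```

Call:
apply_moves:
  dp:
    - [0.5, 0.1, -2]
    - [0.3, 0.1, -1]
    - [0, 0, 0]
    - [0, 0, 0]
  angular:
    - [0, 0, 0]
    - [0, 0, 0]
    - [0, 0, 0]
    - [0, 0, 0]
  fingers: [-1, -1, -1, -1]

```text
time: 11.18
tool_pos: [605.7, 179.5, 181.3]
eef_rot: [-3.073, -0.343, -0.373]
ft_force: [-0.0, 0.0, -2.5]
width: 0.247
```

Call:
apply_moves:
  dp:
    - [0.2, 0.1, -1]
    - [0, 0, 0]
    - [0, 0, 0]
  angular:
    - [0, 0, 0]
    - [0, 0, 0]
    - [0, 0, 0]
  fingers: [-1, -1, -1]

```text
time: 11.55
tool_pos: [605.8, 179.7, 180.9]
eef_rot: [-3.073, -0.343, -0.373]
ft_force: [-4.9, -2.9, 4.4]
width: 0.247
```

Run:
```python
from bench import state
from h import *
s=state(); print(s["time"],s["tool_pos"],s["ft_force"],s["torque"]); print(tip_in_hole(s))
```

```text
11.55 [605.83684722 179.6792333  180.92840327] [-4.88654043 -2.92917537  4.40037937] [-0.27154186  0.83768387  0.0237244 ]
(array([ -0.0240728 ,   0.80145597, -22.5515978 ]), array([-0.02339274,  0.80850558,  1.45052626]), array([-9.66011750e-05,  2.83254284e-05, -6.30814096e-05]))
```

Contact at about 7 N normal, with some downslope drag. I'll press slightly more, ease back down the slope and inspect.

Call:
apply_moves:
  dp:
    - [-0.3, -0.1, -0.7]
    - [0, 0, 0]
    - [0, 0, 0]
    - [0, 0, 0]
  angular:
    - [0, 0, 0]
    - [0, 0, 0]
    - [0, 0, 0]
    - [0, 0, 0]
  fingers: [-1, -1, -1, -1]

```text
time: 12.05
tool_pos: [605.7, 179.6, 180.7]
eef_rot: [-3.073, -0.343, -0.375]
ft_force: [-7.3, -2.7, 8.9]
width: 0.251
```

Run:
```python
from bench import state,viewer
from h import *
s=state(); c=viewer.camera("wrist"); c2=viewer.camera("scene")
pickle.dump((c,c2,s),open("pics/7.pkl","wb"))
Rm,t=boardRT(BOARD)
print(s["time"],s["tool_pos"],s["ft_force"],s["torque"],"F board:",Rm.T@(s["ft_force"]-[0,0,-2.1])); print(tip_in_hole(s))
cv2.imwrite("pics/w7.png",cv2.resize(c["pixels"][100:400,170:400,::-1],None,fx=2,fy=2,interpolation=cv2.INTER_CUBIC))
cv2.imwrite("pics/s7.png",cv2.resize(c2["pixels"][180:290,270:390,::-1],None,fx=5,fy=5,interpolation=cv2.INTER_CUBIC))
```

```text
12.05 [605.74189896 179.62099382 180.74736873] [-7.32042785 -2.68790201  8.91758393] [-0.3413126   0.91142337 -0.00681217] F board: [-4.87075165 -0.99001118 12.5497527 ]
(array([ -0.0835283 ,   0.74905551, -22.6774942 ]), array([-0.10100943,  0.76233236,  1.26780488]), array([-0.00023239, -0.00072924, -0.00010273]))
```

View pics/w7.png

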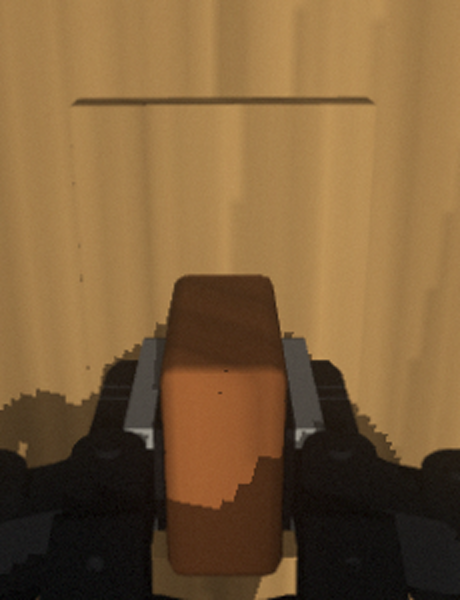

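View pics/s7.png

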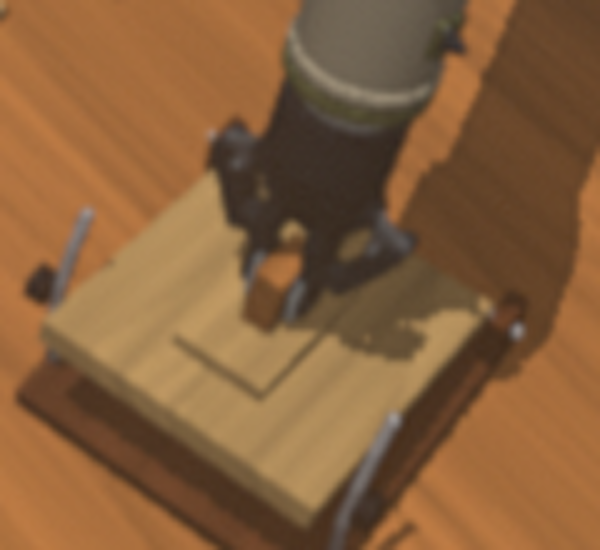

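The plate looks seated, with its far edge flat against the face and shadow only at its side. I'll re-check the slope with the closer wrist views, since flushness depends on it.

Run:
```python
from h import *
c,c2,s=pickle.load(open("pics/7.pkl","rb")); img=c["pixels"][:,:,::-1]
w=wcam(c,s); Rm,t=boardRT(BOARD); print(proj(w,BP@Rm.T+t)[:2].round(1)); Rj,pj=jig_for_tool(s); print(proj(w,Rj.apply([[60,32,10],[60,-32,10],[60,32,0],[60,-32,0]])+pj).round(1))
cv2.imwrite("pics/w7b.png",cv2.resize(img[0:170,40:520],None,fx=1.65,fy=1.65,interpolation=cv2.INTER_CUBIC))
cv2.imwrite("pics/w7e.png",np.hstack([cv2.resize(img[130:165,190:250],None,fx=6,fy=6,interpolation=cv2.INTER_CUBIC),cv2.resize(img[130:165,320:380],None,fx=6,fy=6,interpolation=cv2.INTER_CUBIC)]))
```

```text
[[ 57.7  53.2]
 [507.8  52.4]]
[[205.5 153.2]
 [357.1 152.9]
 [209.9 149.5]
 [352.7 149.3]]
```

View pics/w7b.png

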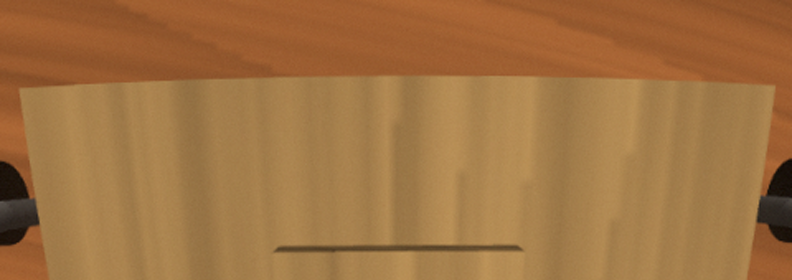

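View pics/w7e.png

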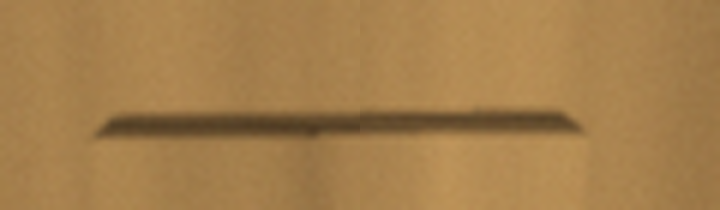

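Run:
```python
from h import *
c,c2,s=pickle.load(open("pics/7.pkl","rb")); w=wcam(c,s); Rj,pj=jig_for_tool(s)
def seg(a,b,L):
    n=cv2.undistortPoints(np.array([[a],[b]],float),w["K"],w["D"])[:,0]; z=L/np.linalg.norm(n[0]-n[1])
    P=np.c_[n*z,[z,z]]; Pw=R.from_rotvec(w["rotation"]).apply(P)+w["xyz"]; return Rj.inv().apply(Pw-pj)
print("high corners in jig frame\n",seg((52.4,53.1),(509.5,51.9),196).round(2))
print("plate top far\n",seg((206.1,152.6),(357.5,152.1),64).round(2))
print("plate bottom far\n",seg((208.3,149.2),(353.9,148.7),64).round(2))
# refit board with 6,7 & free wrist offset; constrain jig contact later
from fit import *
c6=pickle.load(open("pics/6.pkl","rb")); w6,s6=wcam(c6[1],c6[2]),c6[2]
def f2(p):
    r=f(p,1,1); Rm,t=boardRT(p[:4]); o=p[4:13].reshape(3,3)
    def tw(w_,s_):
        c=dict(w_); c["rotation"]=(R.from_rotvec(w_["rotation"])*R.from_rotvec(p[13:])).as_rotvec(); c["xyz"]=w_["xyz"]-R.from_rotvec(s_["eef_rot"]).apply(o[2]); return c
    P=P5[:2]@Rm.T+t
    return np.r_[r,(proj(tw(w6,s6),P)-[[91.8,61.3],[470.5,59.8]]).ravel(),(proj(tw(wcam(c,s_7),s_7),P)-[[52.4,53.1],[509.5,51.9]]).ravel()]
s_7=pickle.load(open("pics/7.pkl","rb"))[2]
r=least_squares(f2,np.r_[BOARD,np.zeros(12)],x_scale=np.r_[10,10,.1,.1,np.ones(9),.01*np.ones(3)],loss="soft_l1")
print(r.x.round(4),r.fun[-22:].round(1)); print([x.round(4) for x in tip_in_hole(s_7,r.x[:4])])
```

```text
high corners in jig frame
 [[102.95  98.07   1.39]
 [103.07 -97.93   1.2 ]]
plate top far
 [[ 60.2   31.77   9.73]
 [ 60.28 -32.23   9.65]]
plate bottom far
 [[ 60.63  32.08   3.19]
 [ 60.72 -31.92   3.1 ]]
[ 5.160172e+02  1.588942e+02  2.251000e-01  2.468000e-01  1.486000e-01
 -1.042200e+00 -3.130000e-02  2.480000e-01  3.953000e-01 -4.691000e-01
 -6.200000e-03 -5.961000e-01 -1.683400e+00  3.000000e-04  2.000000e-04
  5.000000e-04] [-1.4 -0.3  0.3  0.4 -0.3  0.7  0.4 -1.1 -0.4 -0.2  0.7 -0.1  0.   0.7
  0.6 -0.3 -0.4  0.  -0.1  0.1  0.2 -0.1]
[array([ -0.1554,   0.6189, -23.4198]), array([-0.055 ,  0.6714,  0.8916]), array([-0.0004,  0.0042, -0.0006])]
```

Directly in the jig's frame, the board's high corners are at x=103.0, y=±98.0, z≈+1.3 mm. The expected position was 103, ±98, 0. Lateral placing is therefore right, and the slope is about 0.5–0.7° steeper than my model. I'll tilt 0.4° more and settle the pressure.

Call:
apply_moves:
  dp:
    - [-0.6, -0.1, -0.2]
    - [0, 0, 0]
    - [0, 0, 0]
    - [0, 0, 0]
  angular:
    - [0.09, -0.39, 0]
    - [0, 0, 0]
    - [0, 0, 0]
    - [0, 0, 0]
  fingers: [-1, -1, -1, -1]

```text
time: 12.65
tool_pos: [605.4, 179.5, 180.6]
eef_rot: [-3.07, -0.343, -0.386]
ft_force: [-4.6, -2.3, 6.6]
width: 0.244
```

```bash
cat > chk.py <<'E'
from bench import state
from h import *
s=state(); b=[516.02,158.89,.2251,.2500]; Rm,t=boardRT(b)
print(s["time"],s["tool_pos"],s["ft_force"],s["torque"],s["width"],"F board:",(Rm.T@(s["ft_force"]-[0,0,-2.1])).round(2)); print([x.round(4) for x in tip_in_hole(s,b)],np.abs(s["joint_velocities"]).max())
E
python3 chk.py
```

```text
12.65 [605.39904188 179.53975715 180.61624849] [-4.55877648 -2.3392223   6.58348837] [-0.31272121  0.9762713  -0.04344422] 0.24449270862436231 F board: [-2.66 -1.26  9.64]
[array([  0.2421,   0.6315, -23.7021]), array([0.2405, 0.6894, 0.2927]), array([-0.0002, -0.0001, -0.0007])] 0.0024894677642495894
```

Call:
apply_moves:
  dp:
    - [0, 0, -0.5]
    - [0, 0, 0]
    - [0, 0, 0]
    - [0, 0, 0]
    - [0, 0, 0]
    - [0, 0, 0]
    - [0, 0, 0]
    - [0, 0, 0]
  angular:
    - [0, 0, 0]
    - [0, 0, 0]
    - [0, 0, 0]
    - [0, 0, 0]
    - [0, 0, 0]
    - [0, 0, 0]
    - [0, 0, 0]
    - [0, 0, 0]
  fingers: [-1, -1, -1, -1, -1, -1, -1, -1]

```text
time: 13.65
tool_pos: [605.4, 179.5, 180.6]
eef_rot: [-3.071, -0.343, -0.386]
ft_force: [-6.9, -2.8, 12.9]
width: 0.246
```

```bash
python3 chk.py
python3 - <<'E'
from bench import state,viewer
from h import *
s=state(); c=viewer.camera("wrist"); c2=viewer.camera("top"); pickle.dump((c,c2,s),open("pics/8.pkl","wb"))
cv2.imwrite("pics/w8b.png",cv2.resize(c["pixels"][0:170,40:520,::-1],None,fx=1.65,fy=1.65,interpolation=cv2.INTER_CUBIC))
cv2.imwrite("pics/w8e.png",np.hstack([cv2.resize(c["pixels"][130:165,190:250,::-1],None,fx=6,fy=6,interpolation=cv2.INTER_CUBIC),cv2.resize(c["pixels"][130:165,320:380,::-1],None,fx=6,fy=6,interpolation=cv2.INTER_CUBIC)]))
cv2.imwrite("pics/t8.png",c2["pixels"][:,:,::-1])
E
```

```text
13.65 [605.37267765 179.53509432 180.56398757] [-6.91201127 -2.84491982 12.92434185] [-0.42580956  1.38735577 -0.0131186 ] 0.24645640806649594 F board: [-3.43 -1.23 16.38]
[array([  0.2188,   0.5997, -23.7418]), array([0.2139, 0.6631, 0.2427]), array([-0.0005, -0.0002, -0.0007])] 0.0020129437644570217
```

View pics/w8b.png

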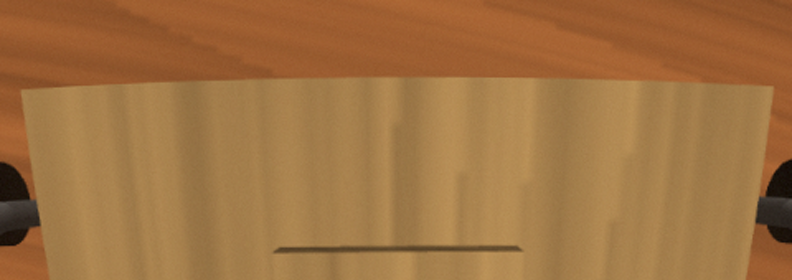

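View pics/w8e.png

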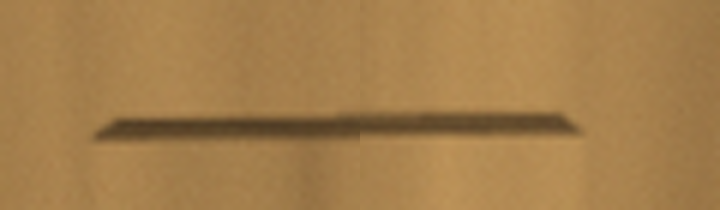

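View pics/t8.png

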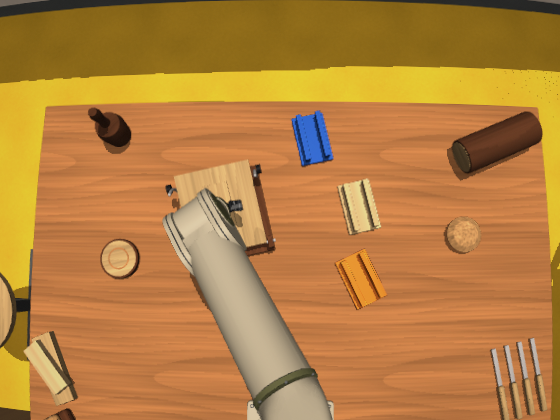

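Final checks are good: 16 N normal push, steady, the high corners now coplanar with the plate to about 0.5 mm, and the slice (119,258) and fungus (463,235) where they were. Handing in.

```bash
python3 -c "
from bench import workorder
print(workorder.close_job())"
```

```text
the job is handed in; nothing more can be done
None
```

The jig is on the slope with its dowel in the hole, and the arm is still gripping and pressing it. I handed the job in at about 14 s of the 42 s. I gripped the jig by its handle, lifted it off the pale cradle, tilted it to the board's slope (about 0.25 rad) and lowered the dowel along the board's normal.

**Last checks**
- **Dowel:** the end is estimated 23.7 mm below the face and about 0.6 mm off the hole's axis.
- **Bushing:** estimated 0.2 mm along and 0.7 mm across from the cross, and 0.2 mm above the face. This is worked out from the arm pose and fitted board pose; the jig hides the cross and hole, so I could not see it directly.
- **Flushness:** the wrist view puts the board's high corners within about 0.5 mm of the plate's plane, so the tilt error is about 0.005 rad (limit 0.035).
- **Pressure and grip:** about 16 N into the board with about 3.5 N of sideways drag. The grip is set to 60 N and the arm is at rest.
- **Other things:** the fungus, wood slice, cradle and look-alikes appear unmoved in the top view.

**What disagreed**
- Early slope estimates ranged from 0.235 to 0.27 rad. Closer views settled them, and I corrected the tilt by 0.4° after first contact.
- The wrist camera's depth also seemed to be off by 1–2 mm.

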